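Slide a loaded parts bin down its lane and latch it in

TASK

Push the open parts bin, with the heat sink left lying in it, along the bench and down the lane between the two guide rails until it is fully home against the end stop, without anything touching either rail. Then push the swing latch shut behind it, so that it lies straight across the lane. Nothing is to be picked up: only push with the fingers, keep the bin flat on the bench, and leave the jar, the wire spool and the screwdriver where they are.

Things in the scene. Friction and masses are not known exactly. Their poses are not given: they have to be found in the camera images.
- lane: Fixed bin lane on the bench top: two low aluminium guide rails and an aluminium end stop. Origin on the bench top, on the lane's centre line at its open mouth; its x axis runs down the lane towards the end stop, y to the left of that, z up. The rails run from x = 0.001 to 0.169, their inner faces at y = +0.060 and -0.060 (120 mm apart), 12 mm wide, 14 mm high. The stop is 34 mm high; the bin meets its two rubber pads at x = 0.165. The bin slides directly on the bench top.
- rail_near: Guide rail at y = +0.066 of the lane, on the robot's side: plain aluminium bar, 168 x 12 x 14 mm high. Origin on the bench top, on the bar's centre line at the lane's mouth. Not to be touched by anything.
- rail_far: Guide rail at y = -0.066 of the lane, on the side away from the robot; otherwise as rail_near.
- latch_pivot (a point): Pivot of the swing latch, fixed on the lane at x = 0.012, y = -0.079, z = 0.027 m, outside the far rail.
- latch_peg (a point): Middle of the upright black thumb peg on the latch (10 mm diameter, free from z = 34 to 68 mm above the bench), 52 mm from the pivot. The latch is a level steel bar 62 mm long, 10 mm thick, z = 20 to 34 mm, which swings above the rail.
- latch (a joint): Angle of the swing latch, rad. 0: shut, the bar lies across the lane (along the lane's +y), against its limit, 8 mm behind a bin that is home. It grows counter-clockwise from above as the latch opens; at 1.57 the bar points back along the lane's -x, beside the lane. It starts open at 1.6 to 1.75. It turns freely with light friction (under 1 N at the peg) and stays where it is left.
- bin: Open-topped plastic parts bin, 142 mm long (its x), 102 mm wide (its y) and 62 mm high, about 0.2 kg; the low rear wall, at its own -x end, is only 43 mm high. Origin at the centre of its underside, x along its length, z up. The walls that are pushed lie at x = -0.070 (rear) and x = +0.070 (front). It starts in front of the lane's mouth, x towards the stop, up to 8 mm and 0.08 rad off the lane's line; home, its origin is at x = 0.095 of the lane.
- heatsink_part: Finned aluminium heat sink, 60 x 50 x 26 mm, lying loose in the bin; origin at the centre of its underside.
- jar: Small round black jar, 48 mm diameter, 37 mm high, standing beyond the end stop; origin at the centre of its underside. Bystander.
- spool: Spool of wire, 68 mm diameter, 46 mm high, standing behind and to the side of the bin; origin at the centre of its underside. Bystander.
- black_driver: Small screwdriver with a black handle, 117 mm long, lying beyond the end stop; origin on its underside at the middle. Bystander.

How it is judged:
By the outcome, as a careful person would: the job done as asked, in the order asked, and still so for the second after the job is handed in, with the robot touching nothing.
It also fails if it takes over 64 s, if anything falls off the work surface, if the arm or the gripper's body presses on something with over 40 N, if the wrist force passes 120 N, or if a joint passes its speed limit or range.

ROBOT

A 7-joint arm with a two-finger parallel gripper is mounted at the origin on a cart in front of the work surface, level with it; the furniture and walls round the work are solid. World frame = base frame: x ahead of the robot, y to its left, z up, the work surface at z = 0. Lengths are in m, angles in rad, forces in N, time in s.
With the tool pointing down it reaches from about 0.4 to 0.9 m from the base axis. Payload 5.5 kg.
Tool frame: the origin (TCP) lies at the very end of the fingers, on their centre line; the grasp point (between the pads) lies 19 mm behind it (env.grip_point_offset is the distance from the TCP to the grasp point, in m); z points along the fingers, y is the line along which they close (so a half turn about z gives the same grasp; the last joint's range is limited). The gripper opens to 92 mm and grips with 3 to 60 N. Pads are 19 mm wide; open, the fingers measure 130 mm over their backs; the gripper's body (75 mm by 190 mm) begins 47 mm behind the grasp point.
Start: joints at [1.487, 0.501, -0.427, 1.55, 0.221, 1.138, -0.21], TCP at [0.221, -0.611, 0.227] pointing down, gripper open.
Joint ranges: [-2.88, 2.88], [-0.31, 2.03], [-1.54, 1.56], [0.2, 2.42], [-1.41, 4.55], [0.19, 2.02], [-2.57, 2.57]. Speed limits (rad/s): [2.57, 2.57, 3.14, 3.14, 3.14, 3.14, 3.14].

INTERFACE

Orientations are given as a unit quaternion [w, x, y, z].
In Python, from station import env, read_camera, camera_params gives the robot as it stands. The module is installed in compiled form; this text tells all that it offers.
- The arm moves only by the tool move_arm, never from a script. Its argument "steps" is a list of rows, each an object with "linear": the shift along the tool's x, y, z in m, a list of three; "dr": the turn, a rotation vector about the tool's x, y, z in degrees, a list of three; "grip": the opening, from 0 (shut) to 1 (fully open). In form: [{"linear": [tx, ty, tz], "dr": [ax, ay, az], "grip": grip}, ...]. A call has 1 to 12 rows; each row is the pose to reach, as a shift and turn from the pose commanded when the call began, along the tool's axes at that moment; what a row does not reach only later rows make up. A row lasts 1/12 s, in which the tool goes at most 41.7 mm and 7.16 degrees, less where a joint would pass 70% of its speed; a pose out of reach is approached as far as the arm can. A call with a gripper value outside its range is refused whole. The fingers move at their own pace and stop on an object; "squeeze" is the grip in N (left out, the last holds). Time passes only in rows, so rows that repeat a pose let the fingers close. It gives the time, the measured TCP pose, the force, the opening and the grip force at its end, in the units of the state.
- env.read_state(): the state, without advancing time (a new reading comes with each control period).
- read_camera(name): name is "scene" or "top" or "wrist"; returns the picture (480x640x3 uint8, blue, green, red); there is no depth.
- camera_params(name): a dict with "fx", "fy", "cx", "cy" (pixels), "cam_to_world" (4x4, takes a point from camera to world coordinates); the wrist camera has in their place "hand_eye" (4x4, takes a point from camera to tool coordinates, whose origin is the TCP and whose axes are the flange's). Camera axes: x right, y up, looking along -z (the intrinsics and any distortion apply to the point x, -y, -z); pixel columns grow to the right and rows downward; lengths in m; the calibration is good to about 2 mm. A picture is of the moment at which its call begins: read the wrist's pose just before it. camera_params takes no time and is no camera call.
- env.finish_job(): hands the job in; it is judged then, once.
The state is a dict: "t": time; "joint_positions": joint angles; "joint_vel": joint speeds; "joint_efforts": joint torques, N m; "tool_pos": TCP position; "tcp_rot": TCP orientation; "ft_force": force on the tool from outside, world axes, zero at the start; "wrist_torque": the same for the moment, N m; "width": opening from 0.0 (shut) to 1.0 (fully open); "finger_force": force on a finger pad.
Only numpy, scipy, OpenCV 4.12 (cv2) and the standard library are available. Lean on these libraries where they do the work, as an engineer would, in place of code of your own. Each camera call takes 0.05 s, during which the arm holds its last target. There are 200 camera calls.

## Working session

There is one attempt and no reset: what is moved stays moved. The work goes in short steps, Python scripts to look and compute and a tool call to move; the robot and the scene stay as the last step left them, time stands still between calls to the robot, and variables do not carry over. Pictures are saved under pics/ and viewed, at most 10 in all, crops included, and the job is handed in when it is done.

Besides the shell and the picture viewer there is one more tool, called after "Emit:" as name(argument=value, ...) on one line, values as JSON. move_arm: Moves the arm, as the interface text tells. Its arguments: {"type":"object","properties":{"steps":{"type":"array","items":{"type":"object","properties":{"linear":{"type":"array","items":{"type":"number"}},"dr":{"type":"array","items":{"type":"number"}},"grip":{"type":"number"}}}},"squeeze":{"type":"number"}},"required":["steps"]}

```bash
mkdir -p pics; python3 - <<'E'
from station import env, read_camera, camera_params
import cv2
s=env.read_state();print(s)
for n in("scene","top"):
    cv2.imwrite(f"pics/{n}0.png",read_camera(n));p=camera_params(n);print(n,p)
print(camera_params("wrist"))
E
```

```text
{'t': 0.0, 'joint_positions': array([ 1.48720472,  0.50185607, -0.42680139,  1.55146122,  0.22081956,
        1.13826571, -0.21032828]), 'joint_vel': array([ 1.55959312e-03,  1.76863616e-04,  7.32178445e-04, -1.06538505e-04,
        9.84534107e-04,  4.15038258e-05,  1.07038719e-03]), 'joint_efforts': array([ 5.38696731e-04, -5.66592979e+01, -5.81603363e+00, -2.79113853e+01,
       -6.87211775e-02,  3.06815864e-02,  1.30516846e-04]), 'tool_pos': array([ 0.2206482 , -0.61066288,  0.22566942]), 'tcp_rot': array([-9.54596283e-04,  9.85000153e-01,  1.72550773e-01, -1.36024046e-04]), 'ft_force': array([ 0.15862884,  0.01445215, -0.25178652]), 'wrist_torque': array([ 0.0350279 ,  0.00677076, -0.03932004]), 'finger_force': 0.0, 'width': 0.9968739411783882}
scene {'fx': 444.9628940290748, 'fy': 444.9628940290748, 'cx': 311.6301923621761, 'cy': 235.98648870001804, 'cam_to_world': array([[-0.8626169 ,  0.31920066, -0.39243218,  0.12564738],
       [-0.50516908, -0.50311097,  0.70120151,  0.6493029 ],
       [ 0.02638705,  0.80311288,  0.59524233,  0.65752375],
       [ 0.        ,  0.        , 
[... 252 characters left out ...]
711524e-01, -2.38593858e-02,  2.75663140e-03,
        -3.83549543e-02],
       [ 5.40879712e-04,  9.23795611e-02,  9.95723719e-01,
         1.06452087e+00],
       [ 0.00000000e+00,  0.00000000e+00,  0.00000000e+00,
         1.00000000e+00]])}
{'fx': 410.5304817732172, 'fy': 410.5304817732172, 'cx': 318.04873829041037, 'cy': 243.71635810903405, 'hand_eye': array([[ 4.12625544e-04,  9.50738385e-01,  3.09994119e-01,
         8.42329155e-02],
       [ 9.99999837e-01, -2.70133578e-04, -5.02587326e-04,
         9.18136551e-04],
       [-3.94089242e-04,  3.09994275e-01, -9.50738341e-01,
        -1.57133262e-01],
       [ 0.00000000e+00,  0.00000000e+00,  0.00000000e+00,
         1.00000000e+00]])}
```

View pics/top0.png

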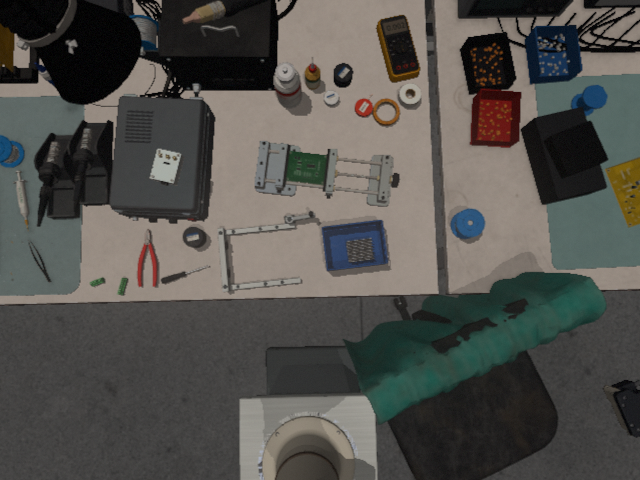

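View pics/scene0.png

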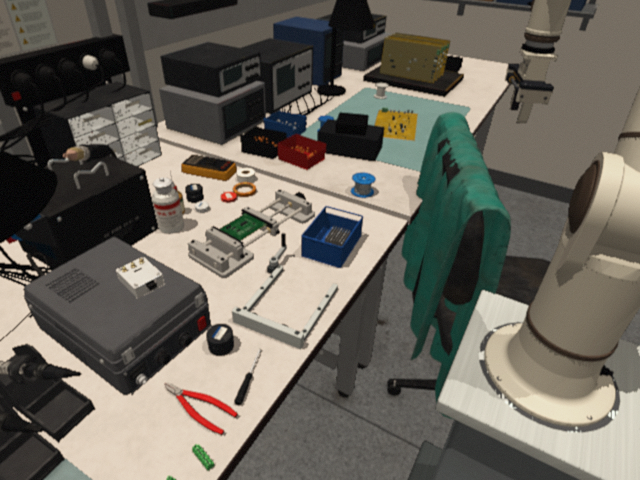

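The top view has the bin at (355,245), the stop at (224,258), the rails running from x=230 to about 300 at rows 227 and 282, and the latch at (300,216). The scene view agrees, with the peg upright at the mouth of the far rail. Next I'll turn the rough pixels into world positions.

```bash
cat > h.py <<'E'
import numpy as np, cv2
from station import env, read_camera, camera_params
from scipy.spatial.transform import Rotation as R
def T_tool(s):
    T=np.eye(4);q=s["tcp_rot"];T[:3,:3]=R.from_quat([q[1],q[2],q[3],q[0]]).as_matrix();T[:3,3]=s["tool_pos"];return T
def cam(n,s=None):
    p=camera_params(n)
    return p,(p["cam_to_world"] if n!="wrist" else T_tool(s)@p["hand_eye"])
def ray(p,T,uv,z):
    uv=np.atleast_2d(np.array(uv,float))
    d=np.c_[(uv[:,0]-p["cx"])/p["fx"],-(uv[:,1]-p["cy"])/p["fy"],-np.ones(len(uv))]@T[:3,:3].T
    return T[:3,3]+d*((z-T[2,3])/d[:,2])[:,None]
E
python3 - <<'E'
from h import *
p,T=cam("top")
for n,uv,z in [("bin",(355,245),.03),("stop",(224,258),.03),("railN end",(301,281),.014),("railF end",(297,227),.014),("peg",(313,212),.06),("spool",(467,223),.04),("fixt corner",(375,203),.03),("fixt l",(280,195),.03)]:
    print(n,ray(p,T,uv,z)[0].round(3))
s=env.read_state();M=T_tool(s)
print("tool axes",M[:3,:3].round(3).tolist())
# target so wrist cam looks at lane mouth
print("to (0.36,-0.02,0.30) in tool:",(M[:3,:3].T@(np.array([.36,-.0,.30])-M[:3,3])).round(3))
im=cv2.imread("pics/top0.png")[180:310,200:410];cv2.imwrite("pics/topc.png",cv2.resize(im,None,fx=3.8,fy=3.8,interpolation=2))
E
```

```text
bin [ 0.501 -0.121  0.03 ]
stop [0.478 0.187 0.03 ]
railN end [0.42  0.008 0.014]
railF end [0.549 0.015 0.014]
peg [ 0.577 -0.024  0.06 ]
spool [ 0.546 -0.384  0.04 ]
fixt corner [ 0.6   -0.171  0.03 ]
fixt l [0.625 0.054 0.03 ]
tool axes [[0.94, 0.34, -0.001], [0.34, -0.94, 0.002], [0.0, -0.002, -1.0]]
to (0.36,-0.02,0.30) in tool: [ 0.339 -0.527 -0.073]
```

View pics/topc.png

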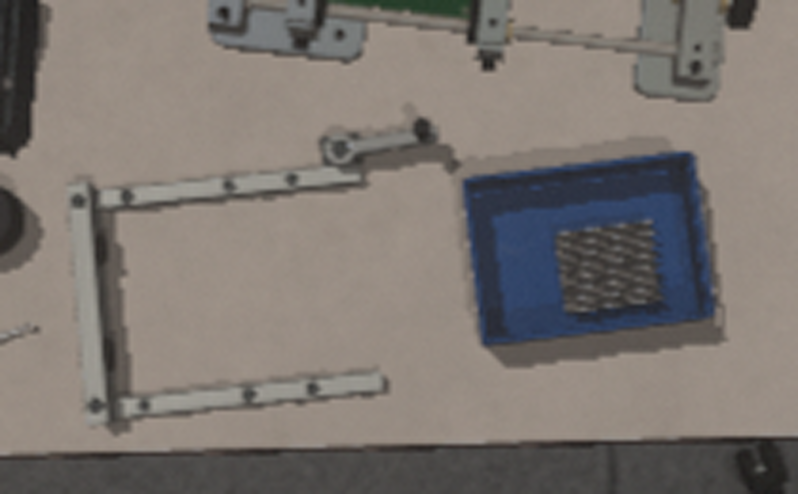

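Emit:
move_arm(steps=[{"linear":[0.03,-0.035,-0.034],"dr":[0,0,1],"grip":0.5},{"linear":[0.055,-0.065,-0.034],"dr":[0,0,2],"grip":0.5},{"linear":[0.08,-0.095,-0.034],"dr":[0,0,3],"grip":0.5},{"linear":[0.105,-0.125,-0.034],"dr":[0,0,4],"grip":0.5},{"linear":[0.13,-0.155,-0.034],"dr":[0,0,5],"grip":0.5},{"linear":[0.16,-0.185,-0.034],"dr":[0,0,6],"grip":0.5},{"linear":[0.185,-0.215,-0.034],"dr":[0,0,7],"grip":0.5},{"linear":[0.21,-0.245,-0.034],"dr":[0,0,8],"grip":0.5},{"linear":[0.24,-0.275,-0.034],"dr":[0,0,9],"grip":0.5},{"linear":[0.265,-0.305,-0.034],"dr":[0,0,10],"grip":0.5},{"linear":[0.29,-0.335,-0.034],"dr":[0,0,11],"grip":0.5},{"linear":[0.315,-0.365,-0.034],"dr":[0,0,12],"grip":0.5}])

```text
t: 1.1
tool_pos: [0.3931, -0.159, 0.2607]
tcp_rot: [0.0, 0.998, 0.068, -0.0]
ft_force: [1.1, -0.2, -0.4]
width: 0.498
finger_force: 0.0
```

```bash
python3 - <<'E'
from h import *
s=env.read_state();M=T_tool(s);print(s["joint_positions"].round(2),M[:3,:].round(3).tolist())
print((M[:3,:3].T@(np.array([.44,-.04,.26])-M[:3,3])).round(3))
E
```

```text
[ 1.05  0.05 -0.74  2.03  0.04  1.07 -1.15] [[0.991, 0.136, -0.0, 0.393], [0.136, -0.991, -0.001, -0.159], [-0.0, 0.001, -1.0, 0.261]]
[ 0.063 -0.111  0.001]
```

Emit:
move_arm(steps=[{"linear":[0.02,-0.035,0],"dr":[0,0,0],"grip":0.5},{"linear":[0.04,-0.07,0],"dr":[0,0,0],"grip":0.5},{"linear":[0.055,-0.1,0],"dr":[0,0,0],"grip":0.5},{"linear":[0.06,-0.11,0],"dr":[0,0,0],"grip":0.5},{"linear":[0.06,-0.11,0],"dr":[0,0,0],"grip":0.5},{"linear":[0.06,-0.11,0],"dr":[0,0,0],"grip":0.5}])

```text
t: 1.6
tool_pos: [0.4372, -0.0434, 0.2605]
tcp_rot: [0.0, 0.998, 0.07, -0.0]
ft_force: [-0.6, -0.6, 0.6]
width: 0.505
finger_force: 0.0
```

```bash
python3 - <<'E'
from h import *
import pickle
s=env.read_state();im=read_camera("wrist");cv2.imwrite("pics/w1.png",im);pickle.dump(s,open("w1.pkl","wb"))
print(s["joint_positions"].round(2),s["tool_pos"],s["ft_force"])
E
```

```text
[ 0.86  0.11 -0.87  2.    0.09  1.08 -1.48] [ 0.43723099 -0.04340647  0.26047465] [-0.62056137 -0.63568578  0.63733919]
```

View pics/w1.png

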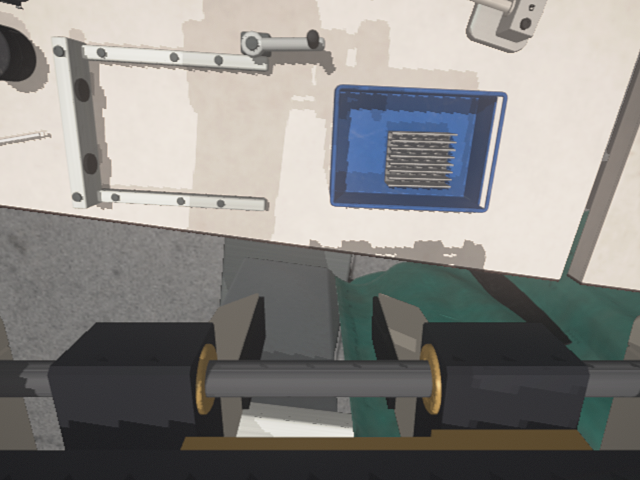

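The wrist view shows everything needed:
- **Rail screws:** far rail at (101,53), (174,58), (219,61); near rail at (115,198), (181,202), (221,204).
- **Latch:** pivot (253,43), peg top (313,38).
- **Bin rim:** corners at about (337,88), (332,206), (488,211), (507,94).

```bash
cat >> h.py <<'E'
def bincorners(im):
    hsv=cv2.cvtColor(im,cv2.COLOR_BGR2HSV);m=cv2.inRange(hsv,(105,120,40),(125,255,255))
    m=cv2.morphologyEx(m,cv2.MORPH_CLOSE,np.ones((15,15)))
    c=max(cv2.findContours(m,0,2)[0],key=cv2.contourArea)
    return c.reshape(-1,2)
E
python3 - <<'E'
from h import *
import pickle
s=pickle.load(open("w1.pkl","rb"));p,T=cam("wrist",s);im=cv2.imread("pics/w1.png")
F=ray(p,T,[(101,53),(174,58),(219,61),(269,65)],.014);N=ray(p,T,[(115,198),(181,202),(221,204),(266,204)],.014)
print(F.round(4),N.round(4),sep="\n")
def d(P): v=P[0]-P[-2];return np.degrees(np.arctan2(v[1],v[0]))
print("dirs",d(F),d(N)); a=np.radians((d(F)+d(N))/2);ex=np.array([np.cos(a),np.sin(a)]);ey=np.array([-ex[1],ex[0]])
c=((F[:3]@np.r_[ey,0]).mean()+(N[:3]@np.r_[ey,0]).mean())/2
print("sep",(N[:3]@np.r_[ey,0]).mean()-(F[:3]@np.r_[ey,0]).mean())
mouth=(F[-1,:2]@ex+N[-1,:2]@ex)/2-.001
pads=ray(p,T,[(82,90),(90,163)],.02)[:,:2]@ex
O=ex*mouth+ey*c;print("O",O,"ang",np.degrees(a)%360,"stop x approx",pads-mouth)
L=lambda P:np.c_[(P[:,:2]-O)@ex,(P[:,:2]-O)@ey]
print("peg,pivot",L(ray(p,T,[(313,38)],.068)),L(ray(p,T,[(253,43)],.036)), "fixture foot",L(ray(p,T,[(470,38),(520,51)],.012)))
pickle.dump((O,a),open("lane.pkl","wb"))
q=bincorners(im);h=cv2.approxPolyDP(cv2.convexHull(q.reshape(-1,1,2)),8,True).reshape(-1,2);print(h)
W=L(ray(p,T,h,.062));print(W.round(4)); 
for name,sel in(("farside",(350,490,80,110)),("nearside",(350,475,195,225))):
    k=q[(q[:,0]>sel[0])&(q[:,0]<sel[1])&(q[:,1]>sel[2])&(q[:,1]<sel[3])];w=L(ray(p,T,k,.062))
    f=np.polyfit(w[:,0],w[:,1],1);print(name,"slope",f[0],"y at -.09",np.polyval(f,-.09))
E
```

```text
[[0.5417 0.1669 0.014 ]
 [0.5468 0.1019 0.014 ]
 [0.5499 0.0616 0.014 ]
 [0.5529 0.0166 0.014 ]]
[[0.4098 0.1561 0.014 ]
 [0.4149 0.0908 0.014 ]
 [0.4185 0.051  0.014 ]
 [0.4248 0.0063 0.014 ]]
dirs 94.4397612012764 94.69154592305813
sep 0.13216730810212857
O [0.48781453 0.01036718] ang 94.56565356216726 stop x approx [0.16918418 0.16927019]
peg,pivot [[-0.0385859  -0.08180192]] [[ 0.01231403 -0.07971546]] fixture foot [[-0.17746944 -0.09859734]
 [-0.22431321 -0.09081476]]
[[481  92]
 [463 210]
 [332 203]
 [340  86]]
[[-0.1771 -0.0513]
 [-0.1791  0.0471]
 [-0.0626  0.0477]
 [-0.0623 -0.0489]]
farside slope 0.03499476054434654 y at -.09 -0.04659141267880067
nearside slope 0.013950128253899031 y at -.09 0.048490250178366064
```

Emit:
move_arm(steps=[{"linear":[0.004,0.02,0.0],"dr":[0,0,7],"grip":0.5},{"linear":[0.008,0.04,0.0],"dr":[0,0,14],"grip":0.5},{"linear":[0.012,0.06,0.01],"dr":[0,0,21],"grip":0.5},{"linear":[0.016,0.08,0.02],"dr":[0,0,28],"grip":0.5},{"linear":[0.02,0.1,0.03],"dr":[0,0,35],"grip":0.5},{"linear":[0.024,0.12,0.04],"dr":[0,0,42],"grip":0.5},{"linear":[0.028,0.14,0.05],"dr":[0,0,49],"grip":0.5},{"linear":[0.032,0.155,0.06],"dr":[0,0,56],"grip":0.5},{"linear":[0.036,0.17,0.07],"dr":[0,0,63],"grip":0.5},{"linear":[0.04,0.185,0.08],"dr":[0,0,70],"grip":0.5},{"linear":[0.043,0.194,0.09],"dr":[0,0,77],"grip":0.5},{"linear":[0.043,0.194,0.1],"dr":[0,0,84],"grip":0.5}])

```text
t: 2.65
tool_pos: [0.5037, -0.2349, 0.161]
tcp_rot: [0.001, 0.8, -0.6, -0.003]
ft_force: [-0.1, 0.9, -1.9]
width: 0.499
finger_force: 0.0
```

```bash
cat >> h.py <<'E'
import pickle
def lane(s):
    O,a=pickle.load(open("lane.pkl","rb"));M=T_tool(s)
    ex=np.array([np.cos(a),np.sin(a)]);ey=np.array([-ex[1],ex[0]])
    v=s["tool_pos"][:2]-O;t=-M[:2,0]
    return O,ex,ey,M,np.r_[v@ex,v@ey,s["tool_pos"][2]],np.degrees(np.arctan2(t@ey,t@ex))
def go(x,y,z):
    s=env.read_state();O,ex,ey,M,P,yaw=lane(s)
    tgt=np.r_[O+ex*x+ey*y,z];f=s["ft_force"]
    print("t",s["t"],"lane pose",P.round(4),"yawerr deg (turn dr z by +this)",yaw.round(2),"tool shift",(M[:3,:3].T@(tgt-s["tool_pos"])).round(4),"F lane",np.round([f[:2]@ex,f[:2]@ey,f[2]],1),s["joint_positions"].round(2))
E
python3 -c "
from h import *
go(-.24,0,.024)"
```

```text
t 2.65 lane pose [-0.2457  0.0037  0.161 ] yawerr deg (turn dr z by +this) 11.72 tool shift [-0.0043 -0.0056  0.137 ] F lane [ 0.9  0.  -1.9] [ 0.58  0.39 -0.24  1.85  0.11  0.92 -2.57]
```

Emit:
move_arm(steps=[{"linear":[0,0,0],"dr":[0,0,-7],"grip":0.5},{"linear":[0,0,0],"dr":[0,0,-14],"grip":0.5},{"linear":[0,0,0],"dr":[0,0,-21],"grip":0.5},{"linear":[0,0,0],"dr":[0,0,-28],"grip":0.5},{"linear":[0,0,0],"dr":[0,0,-35],"grip":0.5},{"linear":[0,0,0],"dr":[0,0,-42],"grip":0.5},{"linear":[0,0,0],"dr":[0,0,-49],"grip":0.5},{"linear":[0,0,0],"dr":[0,0,-56],"grip":0.5},{"linear":[0,0,0],"dr":[0,0,-63],"grip":0.5},{"linear":[0,0,0],"dr":[0,0,-70],"grip":0.5},{"linear":[0,0,0],"dr":[0,0,-77],"grip":0.5},{"linear":[0,0,0],"dr":[0,0,-84],"grip":0.5}])

```text
t: 3.65
tool_pos: [0.5041, -0.2316, 0.1623]
tcp_rot: [-0.001, 0.995, 0.095, -0.003]
ft_force: [0.4, 0.6, -0.1]
width: 0.502
finger_force: 0.0
```

Emit:
move_arm(steps=[{"linear":[0,0,0],"dr":[0,0,-7],"grip":0.5},{"linear":[0,0,0],"dr":[0,0,-14],"grip":0.5},{"linear":[0,0,0],"dr":[0,0,-21],"grip":0.5},{"linear":[0,0,0],"dr":[0,0,-28],"grip":0.5},{"linear":[0,0,0],"dr":[0,0,-35],"grip":0.5},{"linear":[0,0,0],"dr":[0,0,-42],"grip":0.5},{"linear":[0,0,0],"dr":[0,0,-49],"grip":0.5},{"linear":[0,0,0],"dr":[0,0,-56],"grip":0.5},{"linear":[0,0,0],"dr":[0,0,-63],"grip":0.5},{"linear":[0,0,0],"dr":[0,0,-70],"grip":0.5},{"linear":[0,0,0],"dr":[0,0,-77],"grip":0.5},{"linear":[0,0,0],"dr":[0,0,-84],"grip":0.5}])

```text
t: 4.65
tool_pos: [0.504, -0.2316, 0.1622]
tcp_rot: [-0.003, 0.676, 0.737, -0.002]
ft_force: [-0.3, -0.2, -0.6]
width: 0.501
finger_force: 0.0
```

```bash
sed -i 's/t=-M\[:2,0\]/t=M[:2,0]/' h.py; python3 -c "
from h import *
go(-.24,0,.024)"
```

```text
t 4.65 lane pose [-0.2425  0.0031  0.1622] yawerr deg (turn dr z by +this) 0.32 tool shift [0.0022 0.004  0.1381] F lane [-0.2  0.3 -0.6] [ 1.05  0.52 -0.87  1.84  0.47  1.01  0.07]
```

Emit:
move_arm(steps=[{"linear":[0.0,0.004,0.02],"dr":[0,0,0],"grip":0.5},{"linear":[0.0,0.004,0.045],"dr":[0,0,0],"grip":0.5},{"linear":[0.0,0.004,0.07],"dr":[0,0,0],"grip":0.5},{"linear":[0.0,0.004,0.095],"dr":[0,0,0],"grip":0.5},{"linear":[0.0,0.004,0.12],"dr":[0,0,0],"grip":0.5},{"linear":[0.0,0.004,0.133],"dr":[0,0,0],"grip":0.5},{"linear":[0.0,0.004,0.138],"dr":[0,0,0],"grip":0.5},{"linear":[0.0,0.004,0.138],"dr":[0,0,0],"grip":0.5}])

```text
t: 5.32
tool_pos: [0.5076, -0.2293, 0.0236]
tcp_rot: [-0.004, 0.678, 0.735, -0.001]
ft_force: [0.2, -0.2, -0.1]
width: 0.497
finger_force: 0.0
```

```bash
python3 -c "
from h import *
go(-.21,0,.024)
s=env.read_state();cv2.imwrite('pics/w2.png',read_camera('wrist'));pickle.dump(s,open('w2.pkl','wb'))"
```

```text
t 5.3167 lane pose [-0.2405 -0.0006  0.0236] yawerr deg (turn dr z by +this) 0.1 tool shift [ 0.0305 -0.0006 -0.0002] F lane [-0.2 -0.2 -0.1] [ 0.92  0.72 -0.72  1.9   0.66  0.78 -0.08]
```

View pics/w2.png

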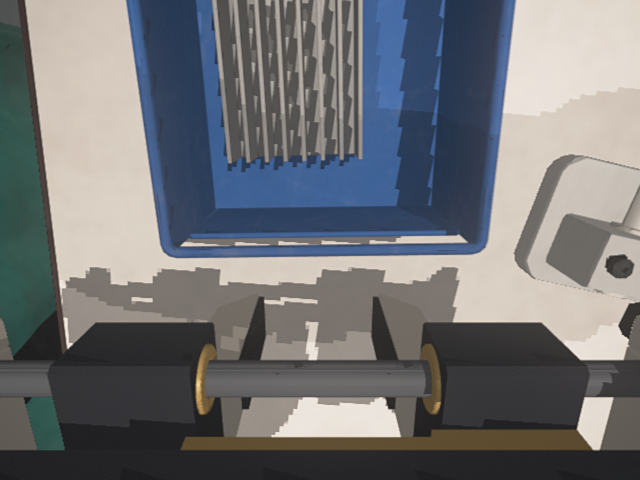

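The wrist view from low shows the bin's rear rim at about row 252, with its outer corners at (162,250) and (490,248). The fingers at cols 262 and 375 are centred behind it. I'll refine the bin pose from the rim edges.

```bash
cat >> h.py <<'E'
def binpose(s,im):
    # side rim outer edges at z=.062 -> centre line and yaw in lane frame (wrist camera, tool x down the lane)
    O,ex,ey,M,P,yaw=lane(s);p,T=cam("wrist",s)
    m=cv2.inRange(cv2.cvtColor(im,cv2.COLOR_BGR2HSV),(105,120,40),(125,255,255))
    out=[]
    for side in(0,1):
        k=[]
        for r in range(5,235,5):
            c=np.flatnonzero(m[r,60:560])+60
            if len(c)>5:k.append((c[0] if side==0 else c[-1]+1,r))
        w=ray(p,T,k,.062)[:,:2]-O;X,Y=w@ex,w@ey
        f=np.polyfit(X,Y,1);f=np.polyfit(*[v[abs(Y-np.polyval(f,X))<.002] for v in(X,Y)],1);out.append(f)
    col=m[:300,290:350].any(1)
    r=np.flatnonzero(col)[-1]
    w=ray(p,T,[(320,r)],.062)[:,:2]-O
    f=np.mean(out,0);print("side slopes",out[0][0].round(4),out[1][0].round(4),"width",(out[0][1]-out[1][1]).round(4),"rear rim x",(w@ex).round(4),"y rear",np.polyval(f,(w@ex)[0]).round(4),"y front",np.polyval(f,(w@ex)[0]+.142).round(4))
E
python3 -c "
from h import *
binpose(pickle.load(open('w2.pkl','rb')),cv2.imread('pics/w2.png'))"
```

```text
side slopes 0.0337 0.0185 width 0.1012 rear rim x [-0.1996] y rear -0.003 y front 0.0007
```

Emit:
move_arm(steps=[{"linear":[0.01,0,0],"dr":[0,0,0],"grip":0.5},{"linear":[0.02,0,0],"dr":[0,0,0],"grip":0.5},{"linear":[0.026,0,0],"dr":[0,0,0],"grip":0.5},{"linear":[0.031,0,0],"dr":[0,0,0],"grip":0.5},{"linear":[0.036,0,0],"dr":[0,0,0],"grip":0.5},{"linear":[0.042,0,0],"dr":[0,0,0],"grip":0.5},{"linear":[0.049,0,0],"dr":[0,0,0],"grip":0.5},{"linear":[0.056,0,0],"dr":[0,0,0],"grip":0.5},{"linear":[0.063,0,0],"dr":[0,0,0],"grip":0.5},{"linear":[0.07,0,0],"dr":[0,0,0],"grip":0.5},{"linear":[0.076,0,0],"dr":[0,0,0],"grip":0.5},{"linear":[0.08,0,0],"dr":[0,0,0],"grip":0.5}])

```text
t: 6.37
tool_pos: [0.5022, -0.1476, 0.0249]
tcp_rot: [-0.003, 0.677, 0.736, -0.001]
ft_force: [0.6, -2.5, 1.5]
width: 0.503
finger_force: 1.1
```

```bash
python3 -c "
from h import *
go(-.10,0,.024)
s=env.read_state();im=read_camera('wrist');cv2.imwrite('pics/w3.png',im);binpose(s,im)"
```

```text
t 6.3667 lane pose [-0.1586 -0.0018  0.0249] yawerr deg (turn dr z by +this) 0.23 tool shift [ 0.0586 -0.0015  0.0011] F lane [-2.5 -0.4  1.5] [ 0.81  0.67 -0.73  1.99  0.66  0.74 -0.23]
side slopes 0.0069 0.004 width 0.0992 rear rim x [-0.1332] y rear -0.0015 y front -0.0007
```

Emit:
move_arm(steps=[{"linear":[0.008,0,0],"dr":[0,0,0],"grip":0.5},{"linear":[0.017,0,0],"dr":[0,0,0],"grip":0.5},{"linear":[0.026,0,0],"dr":[0,0,0],"grip":0.5},{"linear":[0.035,0,0],"dr":[0,0,0],"grip":0.5},{"linear":[0.044,0,0],"dr":[0,0,0],"grip":0.5},{"linear":[0.053,0,0],"dr":[0,0,0],"grip":0.5},{"linear":[0.062,0,0],"dr":[0,0,0],"grip":0.5},{"linear":[0.071,0,0],"dr":[0,0,0],"grip":0.5},{"linear":[0.08,0,0],"dr":[0,0,0],"grip":0.5},{"linear":[0.088,0,0],"dr":[0,0,0],"grip":0.5},{"linear":[0.095,0,0],"dr":[0,0,0],"grip":0.5},{"linear":[0.1,0,0],"dr":[0,0,0],"grip":0.5}])

```text
t: 7.42
tool_pos: [0.494, -0.048, 0.0253]
tcp_rot: [-0.003, 0.677, 0.736, -0.001]
ft_force: [-0.3, -1.1, -0.7]
width: 0.498
finger_force: 0.6
```

```bash
python3 -c "
from h import *
go(0,0,.024)
s=env.read_state();im=read_camera('wrist');cv2.imwrite('pics/w4.png',im);binpose(s,im)"
```

```text
t 7.4167 lane pose [-0.0587 -0.0015  0.0253] yawerr deg (turn dr z by +this) 0.22 tool shift [ 0.0587 -0.0013  0.0015] F lane [-1.1  0.4 -0.7] [ 0.64  0.64 -0.73  2.05  0.66  0.71 -0.44]
side slopes 0.0069 0.0088 width 0.099 rear rim x [-0.0335] y rear -0.0015 y front -0.0004
```

View pics/w4.png

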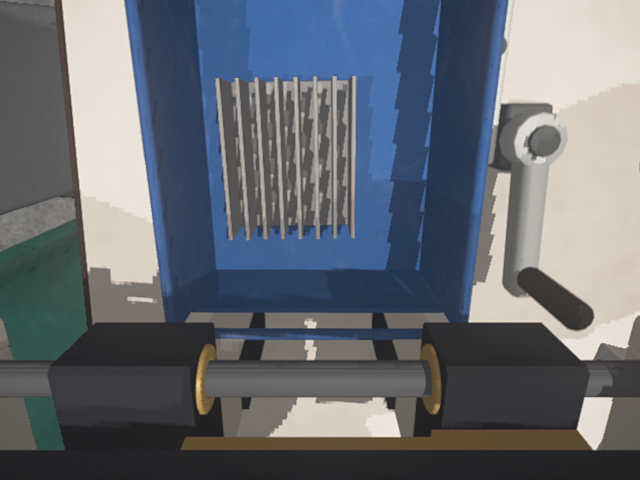

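The wrist view shows the bin inside the lane mouth: fingers against the rear wall, heat sink still in the bin, latch at right with its pivot at (543,138) and peg near (580,315). The bin is straight and centred to within about 1.5 mm, so I'll continue.

Emit:
move_arm(steps=[{"linear":[0.007,0,0.001],"dr":[0,0,0],"grip":0.5},{"linear":[0.014,0,0.001],"dr":[0,0,0],"grip":0.5},{"linear":[0.021,0,0.001],"dr":[0,0,0],"grip":0.5},{"linear":[0.028,0,0.001],"dr":[0,0,0],"grip":0.5},{"linear":[0.035,0,0.001],"dr":[0,0,0],"grip":0.5},{"linear":[0.042,0,0.001],"dr":[0,0,0],"grip":0.5},{"linear":[0.048,0,0.001],"dr":[0,0,0],"grip":0.5},{"linear":[0.054,0,0.001],"dr":[0,0,0],"grip":0.5},{"linear":[0.059,0,0.001],"dr":[0,0,0],"grip":0.5},{"linear":[0.063,0,0.001],"dr":[0,0,0],"grip":0.5},{"linear":[0.065,0,0.001],"dr":[0,0,0],"grip":0.5},{"linear":[0.066,0,0.001],"dr":[0,0,0],"grip":0.5}])

```text
t: 8.47
tool_pos: [0.4886, 0.0169, 0.0244]
tcp_rot: [-0.002, 0.677, 0.736, -0.001]
ft_force: [0.1, -1.9, 0.0]
width: 0.499
finger_force: 0.9
```

```bash
python3 -c "
from h import *
go(.0145,0,.024)"
```

```text
t 8.4667 lane pose [ 0.0064 -0.0013  0.0244] yawerr deg (turn dr z by +this) 0.2 tool shift [ 0.0081 -0.0013  0.0005] F lane [-1.9  0.1  0. ] [ 0.51  0.63 -0.74  2.07  0.66  0.69 -0.58]
```

Emit:
move_arm(steps=[{"linear":[0.001,0,0],"dr":[0,0,0],"grip":0.5},{"linear":[0.002,0,0],"dr":[0,0,0],"grip":0.5},{"linear":[0.003,0,0],"dr":[0,0,0],"grip":0.5},{"linear":[0.004,0,0],"dr":[0,0,0],"grip":0.5},{"linear":[0.005,0,0],"dr":[0,0,0],"grip":0.5},{"linear":[0.006,0,0],"dr":[0,0,0],"grip":0.5}])

```text
t: 8.97
tool_pos: [0.4882, 0.0226, 0.0244]
tcp_rot: [-0.003, 0.677, 0.736, -0.001]
ft_force: [1.4, -2.3, 0.5]
width: 0.5
finger_force: 0.8
```

Emit:
move_arm(steps=[{"linear":[0.001,0,0],"dr":[0,0,0],"grip":0.5},{"linear":[0.002,0,0],"dr":[0,0,0],"grip":0.5},{"linear":[0.002,0,0],"dr":[0,0,0],"grip":0.5}])

```text
t: 9.22
tool_pos: [0.4879, 0.025, 0.0244]
tcp_rot: [-0.003, 0.677, 0.736, -0.001]
ft_force: [-0.3, 0.4, 0.1]
width: 0.499
finger_force: 0.4
```

```bash
python3 -c "
from h import *
go(.0145,0,.024)"
```

```text
t 9.2167 lane pose [ 0.0146 -0.0013  0.0244] yawerr deg (turn dr z by +this) 0.19 tool shift [-0.0001 -0.0013  0.0004] F lane [0.4 0.3 0.1] [ 0.5   0.63 -0.74  2.07  0.66  0.69 -0.59]
```

Not yet against the pads; I'll continue in millimetre steps until the force rises.

Emit:
move_arm(steps=[{"linear":[0.001,0,0],"dr":[0,0,0],"grip":0.5},{"linear":[0.002,0,0],"dr":[0,0,0],"grip":0.5},{"linear":[0.002,0,0],"dr":[0,0,0],"grip":0.5}])

```text
t: 9.47
tool_pos: [0.4878, 0.0269, 0.0244]
tcp_rot: [-0.003, 0.677, 0.736, -0.001]
ft_force: [1.3, -0.8, 0.1]
width: 0.504
finger_force: 0.4
```

Emit:
move_arm(steps=[{"linear":[0.001,0,0],"dr":[0,0,0],"grip":0.5},{"linear":[0.001,0,0],"dr":[0,0,0],"grip":0.5}])

```text
t: 9.63
tool_pos: [0.4877, 0.0277, 0.0244]
tcp_rot: [-0.003, 0.677, 0.736, -0.001]
ft_force: [-0.2, -0.1, 0.7]
width: 0.499
finger_force: 0.7
```

Emit:
move_arm(steps=[{"linear":[0.001,0,0],"dr":[0,0,0],"grip":0.5},{"linear":[0.001,0,0],"dr":[0,0,0],"grip":0.5}])

```text
t: 9.8
tool_pos: [0.4876, 0.0277, 0.0245]
tcp_rot: [-0.002, 0.677, 0.736, -0.001]
ft_force: [-0.6, -4.9, 1.4]
width: 0.5
finger_force: 2.1
```

Emit:
move_arm(steps=[{"linear":[0.001,0,0],"dr":[0,0,0],"grip":0.5},{"linear":[0.001,0,0],"dr":[0,0,0],"grip":0.5},{"linear":[0.001,0,0],"dr":[0,0,0],"grip":0.5}])

```text
t: 10.05
tool_pos: [0.4875, 0.0277, 0.0245]
tcp_rot: [-0.002, 0.678, 0.735, -0.002]
ft_force: [0.4, -6.6, 2.1]
width: 0.498
finger_force: 3.2
```

```bash
python3 -c "
from h import *
go(-.04,0,.024)"
```

```text
t 10.05 lane pose [ 0.0173 -0.0011  0.0245] yawerr deg (turn dr z by +this) 0.11 tool shift [-0.0573 -0.0012  0.0004] F lane [-6.6  0.1  2.1] [ 0.49  0.63 -0.73  2.07  0.66  0.7  -0.6 ]
```

The bin is home: the fingers stopped at lane x = 0.0173 while the force rose to 6.6 N. Next I'll back off, rise, close and turn 45° for the latch.

Emit:
move_arm(steps=[{"linear":[-0.01,0,0],"dr":[0,0,0],"grip":0.5},{"linear":[-0.03,0,0],"dr":[0,0,0],"grip":0.5},{"linear":[-0.05,0,0],"dr":[0,0,0],"grip":0.5},{"linear":[-0.07,0,-0.01],"dr":[0,0,0],"grip":0.5},{"linear":[-0.078,0,-0.035],"dr":[0,0,0],"grip":0.3},{"linear":[-0.078,0,-0.06],"dr":[0,0,0],"grip":0.1},{"linear":[-0.078,0,-0.085],"dr":[0,0,0],"grip":0},{"linear":[-0.078,0.0,-0.1],"dr":[0,0,-7],"grip":0},{"linear":[-0.078,0.025,-0.1],"dr":[0,0,-14],"grip":0},{"linear":[-0.078,0.05,-0.1],"dr":[0,0,-21],"grip":0},{"linear":[-0.078,0.075,-0.1],"dr":[0,0,-28],"grip":0},{"linear":[-0.078,0.1,-0.1],"dr":[0,0,-35],"grip":0}])

```text
t: 11.05
tool_pos: [0.5953, -0.04, 0.1239]
tcp_rot: [-0.003, 0.422, 0.907, 0.001]
ft_force: [0.7, -0.4, -0.7]
width: 0.014
finger_force: 0.0
```

Emit:
move_arm(steps=[{"linear":[0,0,0],"dr":[0,0,-5],"grip":0},{"linear":[0,0,0],"dr":[0,0,-10],"grip":0},{"linear":[0,0,0],"dr":[0,0,-10],"grip":0},{"linear":[0,0,0],"dr":[0,0,-10],"grip":0}])

```text
t: 11.38
tool_pos: [0.5939, -0.0396, 0.1234]
tcp_rot: [-0.003, 0.345, 0.939, 0.001]
ft_force: [0.3, 0.4, -1.0]
width: 0.006
finger_force: 0.0
```

```bash
python3 -c "
from h import *
go(-.058,-.101,.046)
s=env.read_state();pickle.dump(s,open('w5.pkl','wb'));cv2.imwrite('pics/w5.png',read_camera('wrist'))
"
```

```text
t 11.3833 lane pose [-0.0583 -0.1017  0.1234] yawerr deg (turn dr z by +this) 45.05 tool shift [ 0.0002 -0.0003  0.0774] F lane [ 0.4 -0.3 -1. ] [ 0.73  0.72 -0.99  1.76  0.68  1.05  0.36]
```

View pics/w5.png

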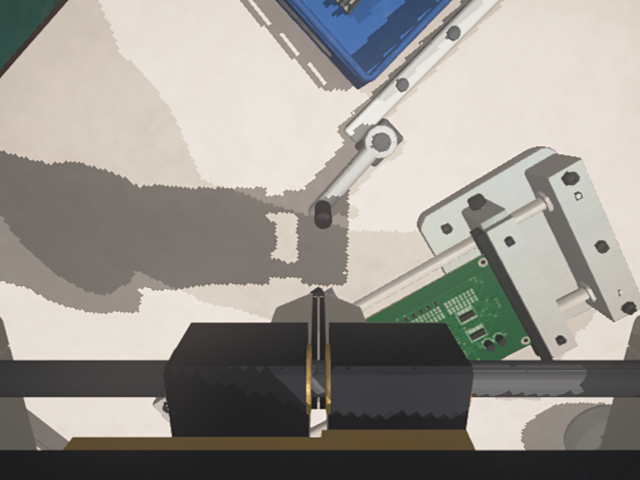

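The wrist view shows the peg at (322,217), straight ahead of the closed fingers at (318,290). The fixture's rod and board lie to the right at about (365,310). I'll check that clearance before descending.

```bash
python3 -c "
from h import *
s=pickle.load(open('w5.pkl','rb'));p,T=cam('wrist',s);M=T_tool(s)
for z in(.02,.04,.06):
  w=ray(p,T,[(365,315),(420,225),(480,232)],z);print(z,((w-s['tool_pos'])@M[:3,:3])[:,:2].round(3).tolist())
w=ray(p,T,[(322,207)],.068);print('peg',((w-s['tool_pos'])@M[:3,:3]).round(3))
pt,Tt=cam('top');ps,Ts=cam('scene')
"
```

```text
0.02 [[-0.054, 0.032], [0.012, 0.066], [0.007, 0.106]]
0.04 [[-0.043, 0.03], [0.017, 0.061], [0.013, 0.098]]
0.06 [[-0.033, 0.027], [0.023, 0.056], [0.019, 0.09]]
peg [[0.035 0.001 0.056]]
```

Emit:
move_arm(steps=[{"linear":[0,0,0.02],"dr":[0,0,0],"grip":0},{"linear":[0,0,0.04],"dr":[0,0,0],"grip":0},{"linear":[0,0,0.06],"dr":[0,0,0],"grip":0},{"linear":[0,0,0.074],"dr":[0,0,0],"grip":0},{"linear":[0,0,0.077],"dr":[0,0,0],"grip":0},{"linear":[0,0,0.077],"dr":[0,0,0],"grip":0}])

```text
t: 11.93
tool_pos: [0.593, -0.0398, 0.046]
tcp_rot: [-0.003, 0.344, 0.939, 0.0]
ft_force: [0.5, -0.6, 0.0]
width: 0.007
finger_force: 0.0
```

Emit:
move_arm(steps=[{"linear":[0.006,0,0],"dr":[0,0,0],"grip":0},{"linear":[0.011,0,0],"dr":[0,0,0],"grip":0},{"linear":[0.016,-0.004,0],"dr":[0,0,0],"grip":0},{"linear":[0.02,-0.007,0],"dr":[0,0,0],"grip":0},{"linear":[0.025,-0.011,0],"dr":[0,0,0],"grip":0},{"linear":[0.03,-0.014,0],"dr":[0,0,0],"grip":0},{"linear":[0.035,-0.016,0],"dr":[0,0,0],"grip":0},{"linear":[0.04,-0.017,0],"dr":[0,0,0],"grip":0},{"linear":[0.045,-0.018,0],"dr":[0,0,0],"grip":0},{"linear":[0.045,-0.018,0],"dr":[0,0,0],"grip":0}])

```text
t: 12.77
tool_pos: [0.5463, -0.0238, 0.0468]
tcp_rot: [-0.003, 0.344, 0.939, 0.0]
ft_force: [-0.8, -0.6, -0.7]
width: 0.004
finger_force: 0.0
```

```bash
python3 -c "
from h import *
go(-.03,-.0434,.046)
s=env.read_state();pickle.dump(s,open('w6.pkl','wb'));cv2.imwrite('pics/w6.png',read_camera('wrist'))
"
```

```text
t 12.7667 lane pose [-0.0387 -0.0556  0.0468] yawerr deg (turn dr z by +this) 45.24 tool shift [ 0.0147 -0.0024  0.0009] F lane [-0.6  0.8 -0.7] [ 0.69  0.75 -0.92  1.92  0.77  0.88  0.24]
```

View pics/w6.png

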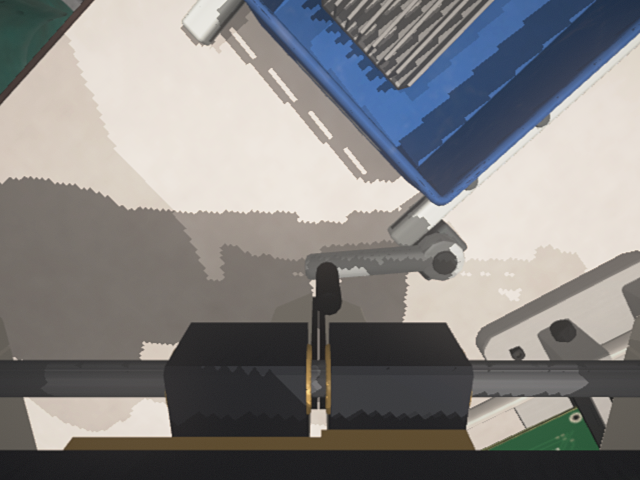

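The wrist view shows the peg at (325,285) against the fingers and the latch about half shut, with the bin undisturbed. I'll continue the arc, turning the tool back as it goes.

Emit:
move_arm(steps=[{"linear":[0.005,-0.001,0],"dr":[0,0,5],"grip":0},{"linear":[0.01,-0.002,0],"dr":[0,0,10],"grip":0},{"linear":[0.0155,-0.003,0],"dr":[0,0,15],"grip":0},{"linear":[0.021,-0.0025,0],"dr":[0,0,20],"grip":0},{"linear":[0.0265,-0.002,0],"dr":[0,0,25],"grip":0},{"linear":[0.0315,-0.0015,0],"dr":[0,0,30],"grip":0},{"linear":[0.036,0.001,0],"dr":[0,0,34],"grip":0},{"linear":[0.04,0.003,0],"dr":[0,0,37],"grip":0},{"linear":[0.043,0.0045,0],"dr":[0,0,40],"grip":0},{"linear":[0.0445,0.0055,0],"dr":[0,0,40],"grip":0},{"linear":[0.0455,0.006,0],"dr":[0,0,40],"grip":0}])

```text
t: 13.73
tool_pos: [0.517, 0.0099, 0.0472]
tcp_rot: [-0.003, 0.644, 0.765, -0.001]
ft_force: [0.8, -1.3, -1.3]
width: 0.009
finger_force: 0.5
```

```bash
python3 -c "
from h import *
go(0,-.0283,.046)
"
```

```text
t 13.7333 lane pose [-0.0028 -0.029   0.0472] yawerr deg (turn dr z by +this) 5.3 tool shift [ 0.0029 -0.0004  0.0012] F lane [-1.4 -0.7 -1.3] [ 0.55  0.64 -0.78  1.99  0.64  0.78 -0.44]
```

Creeping forward until the limit pushes back.

Emit:
move_arm(steps=[{"linear":[0.001,0,0],"dr":[0,0,0],"grip":0},{"linear":[0.002,0,0],"dr":[0,0,0],"grip":0},{"linear":[0.003,0,0],"dr":[0,0,0],"grip":0},{"linear":[0.003,0,0],"dr":[0,0,0],"grip":0}])

```text
t: 14.07
tool_pos: [0.5164, 0.0124, 0.0472]
tcp_rot: [-0.003, 0.644, 0.765, -0.001]
ft_force: [-0.1, -0.2, -0.5]
width: 0.002
finger_force: 0.3
```

Emit:
move_arm(steps=[{"linear":[0.001,0,0],"dr":[0,0,0],"grip":0},{"linear":[0.002,0,0],"dr":[0,0,0],"grip":0},{"linear":[0.002,0,0],"dr":[0,0,0],"grip":0}])

```text
t: 14.32
tool_pos: [0.5164, 0.0128, 0.0473]
tcp_rot: [-0.002, 0.645, 0.764, -0.001]
ft_force: [0.4, -4.5, -1.5]
width: 0.007
finger_force: 2.2
```

Emit:
move_arm(steps=[{"linear":[0.001,0,0],"dr":[0,0,0],"grip":0},{"linear":[0.002,0,0],"dr":[0,0,0],"grip":0},{"linear":[0.002,0,0],"dr":[0,0,0],"grip":0}])

```text
t: 14.57
tool_pos: [0.5163, 0.0132, 0.0472]
tcp_rot: [-0.001, 0.645, 0.764, -0.002]
ft_force: [1.8, -8.4, -1.0]
width: 0.006
finger_force: 4.0
```

Emit:
move_arm(steps=[{"linear":[-0.01,0,0],"dr":[0,0,0],"grip":0},{"linear":[-0.025,0,0],"dr":[0,0,0],"grip":0},{"linear":[-0.035,0,-0.015],"dr":[0,0,0],"grip":0},{"linear":[-0.04,0,-0.045],"dr":[0,0,0],"grip":0},{"linear":[-0.04,0,-0.08],"dr":[0,0,0],"grip":0},{"linear":[-0.04,0,-0.12],"dr":[0,0,0],"grip":0},{"linear":[-0.04,0,-0.15],"dr":[0,0,0],"grip":0},{"linear":[-0.04,0,-0.16],"dr":[0,0,0],"grip":0},{"linear":[-0.04,0,-0.16],"dr":[0,0,0],"grip":0}])

```text
t: 15.32
tool_pos: [0.5253, -0.023, 0.21]
tcp_rot: [-0.0, 0.644, 0.765, 0.001]
ft_force: [0.2, 0.9, 0.3]
width: 0.006
finger_force: 0.0
```

```bash
python3 -c "
from h import *
go(0,-.0283,.046)
s=env.read_state();pickle.dump(s,open('w7.pkl','wb'));cv2.imwrite('pics/w7.png',read_camera('wrist'))
"
```

```text
t 15.3167 lane pose [-0.0362 -0.0347  0.21  ] yawerr deg (turn dr z by +this) 5.19 tool shift [ 0.0363 -0.0033  0.164 ] F lane [ 0.9 -0.3  0.3] [ 0.78  0.42 -0.97  1.87  0.4   1.06 -0.19]
```

View pics/w7.png

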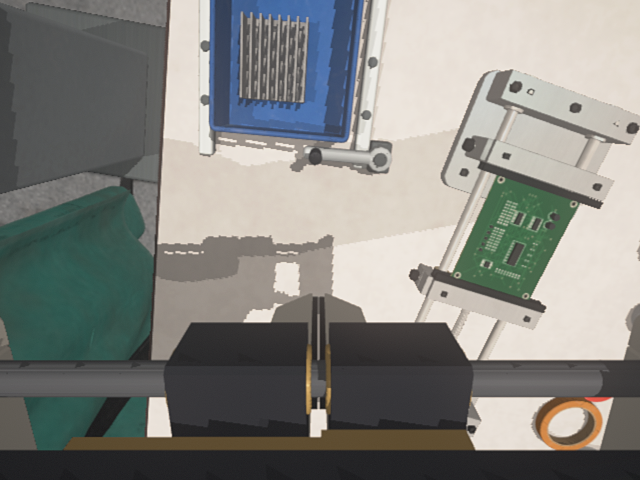

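The wrist view shows the latch lying across the lane behind the bin, from pivot (379,157) to peg (315,156), with the bin between both rails and the heat sink still inside. One numeric check before handing in.

```bash
python3 -c "
from h import *
s=pickle.load(open('w7.pkl','rb'));O,ex,ey,M,P,y=lane(s);p,T=cam('wrist',s)
L=lambda uv,z:[(round(float(v@ex),4),round(float(v@ey),4)) for v in ray(p,T,uv,z)[:,:2]-O]
print('pivot',L([(379,157)],.036),'peg top',L([(315,155.5)],.068),'rear rim corners',L([(212,133),(350,142)],.062))
t,Tt=cam('top');im=read_camera('top');cv2.imwrite('pics/top1.png',im)
q=cv2.boundingRect(bincorners(im[180:320,150:420]));print(q)
a=cv2.imread('pics/top0.png')
d=cv2.absdiff(a,im).max(2)>40
for n,(u,v,r) in dict(jar=(195,237,14),spool=(467,223,20),driver=(187,273,24)).items(): print(n,d[v-r:v+r,u-r:u+r].mean().round(3))
"
```

```text
pivot [(0.0162, -0.0786)] peg top [(0.016, -0.0278)] rear rim corners [(0.0245, 0.0473), (0.0273, -0.0522)]
(74, 52, 64, 49)
jar 0.0
spool 0.0
driver 0.0
```

```bash
python3 -c "
from h import *
s=pickle.load(open('w7.pkl','rb'));O,ex,ey,M,P,y=lane(s);p,T=cam('wrist',s)
im=cv2.imread('pics/w7.png');m=cv2.inRange(cv2.cvtColor(im,cv2.COLOR_BGR2HSV),(105,120,40),(125,255,255))
def fit(k,ax):
  w=ray(p,T,k,.062)[:,:2]-O;X,Y=w@ex,w@ey
  return np.polyfit(X,Y,1) if ax else np.polyfit(Y,X,1)
print('left',fit([(np.flatnonzero(m[r,190:380])[0]+190,r) for r in range(5,120,5)],1),'right',fit([(np.flatnonzero(m[r,190:372])[-1]+191,r) for r in range(5,120,5)],1))
print('rear',fit([(c,np.flatnonzero(m[:150,c])[-1]+1) for c in range(225,340,5)],0))
w=ray(p,T,[(205,46),(205,100),(372,62),(366,115)],.014)[:,:2]-O;print((w@ex).round(4),(w@ey).round(4))
"
```

```text
left [0.07374575 0.04237697] right [ 0.00021558 -0.05034168]Traceback (most recent call last):
  File "<string>", line 9, in <module>
    print('rear',fit([(c,np.flatnonzero(m[:150,c])[-1]+1) for c in range(225,340,5)],0))
                         ~~~~~~~~~~~~~~~~~~~~~~~~~^^^^
IndexError: index -1 is out of bounds for axis 0 with size 0
```

The bin's right-hand rim is parallel to the lane (slope 0.0002) and centred. The latch is straight, and the bystanders haven't moved. Handing in.

```bash
python3 -c "
from h import *
print(env.finish_job())"
```

```text
the job is handed in; nothing more can be done
None
```

The job is handed in: the bin is home against the end stop with the heat sink still in it, the swing latch is shut straight across the lane, and the jar, spool and screwdriver have not moved.

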